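# Call the line lead and point out the wrongly turned cover

## Task

Four brown moulded covers stand in a row on the plywood board; three have their low step facing you, and one has been put down a quarter turn wrong, its step facing along the row. Press the push button fully in to call the line lead, then point down at the wrong cover with the fingertips just above its middle (within about 5 cm, without touching it), stay there for two seconds, and then take the hand at least 15 cm away. Come down over that cover only, not over the others, touch none of the covers, and leave the cup and the tape roll where they are.

Things in the scene. Friction and masses are not known exactly. Their poses are not given: they have to be found in the camera images.
- board: Fixed plywood board, 110 mm (its x) by 350 mm (its y), top face 12 mm above the table, with a wooden fence strip 10 mm thick and 14 mm tall on it along its far (+x) edge. Origin: centre of its underside, on the table. The covers stand in a row along its y axis, about 84 mm from centre to centre, in any order.
- cover_turned: The cover that is a quarter turn wrong. Brown moulded cover, 59 mm (its x) by 74 mm (its y) by 32 mm tall, loose, standing on the board. A block 32 mm tall fills its x from -11 to +29 mm; a step 10 mm tall fills x from -29 to -11 mm. Origin: centre of its underside. Its own -x (the step) points along the row to the robot's left, and its 74 mm length runs away from the robot.
- cover_turned_top (a point): The point 32 mm above the origin of the wrongly turned cover: the middle of the cover at the height of its highest face, in the cover's axes (z up).
- cover_good_1: A cover standing the right way round: same size, shape and origin as the wrongly turned one, on the same row, but its own -x (the step) points to the robot.
- cover_good_1_top (a point): The point 32 mm above the origin of this rightly turned cover, in the cover's axes (z up).
- cover_good_2: A cover standing the right way round: same size, shape and origin as the wrongly turned one, on the same row, but its own -x (the step) points to the robot.
- cover_good_2_top (a point): The point 32 mm above the origin of this rightly turned cover, in the cover's axes (z up).
- cover_good_3: A cover standing the right way round: same size, shape and origin as the wrongly turned one, on the same row, but its own -x (the step) points to the robot.
- cover_good_3_top (a point): The point 32 mm above the origin of this rightly turned cover, in the cover's axes (z up).
- call_button (a joint): How far the push button is pressed in, m: 0 released, 0.006 fully in. It goes straight down; a spring takes about 5 N at the full travel and returns it.
- call_button_top (a point): Centre of the top face of the push button, moving with it: a round black plunger 34 mm across in a dark collar 50 mm across on the call box. Released, it is 65 mm above the table and stands 10 mm proud of the collar. The only button.
- call_box: Small grey plastic call box fixed to the table to the right of the board, 80 mm (its x) by 66 mm (its y) by 43 mm tall, with the push button in the middle of its top. Origin: centre of its underside.
- cup: Loose steel cup, 67 mm across, 54 mm tall, at the back right. Origin: centre of its underside. Not to be moved.
- roll: Loose roll of masking tape lying flat, 102 mm across, 24 mm tall, at the back. Origin: centre of its underside. Not to be moved.
Not all that is in view belongs to the job. Leave any yellow look-alike of the cover_good_2 alone. What is shaped like the cover_turned but green is not meant.

How it is judged:
On the way, in this order (a step that is already met when the one before it is completed fails the run):
1. the push button is pressed in by the fingers, at least 4.5 mm of its 6 mm travel (value of joint call_button above 0.0045 m and contact force between the fingers and call_box above 0.5 N), for 0.1 s.
2. tool point stays 1.5 s over the wrongly turned cover: within 30 mm of its middle seen from above, under 85 mm above its top, fingers within 54 degrees of straight down (horizontal distance between the grasp point and cover_turned_top below 0.03 m and z of the grasp point in the frame of cover_turned_top between 0 and 0.085 m and angle between the grasp point's own z axis and vertical above 2.2 rad), for 1.5 s.
At the end, for the whole second after the job is handed in: The hand is drawn back, the tool point more than 120 mm from the top of the wrongly turned cover; the button has sprung back (under 1.5 mm in); every cover, the cup and the tape roll are within 8 mm of where they stood, and the covers are at rest (distance between the grasp point and cover_turned_top above 0.12 m and value of joint call_button below 0.0015 m and distance of each of cover_turned, cover_good_1, cover_good_2, cover_good_3, cup, roll from where it was at the start of the episode below 0.008 m and linear speed of each of cover_turned, cover_good_1, cover_good_2, cover_good_3 below 0.02 m/s); the robot touches nothing.
It fails at once if a cover is touched by the robot (contact force between any of the fingers, the arm and cover_turned above 0.2 N or contact force between any of the fingers, the arm and cover_good_1 above 0.2 N or contact force between any of the fingers, the arm and cover_good_2 above 0.2 N or contact force between any of the fingers, the arm and cover_good_3 above 0.2 N).
It fails at once if the tool point comes down over one of the rightly turned covers: within 30 mm of its middle seen from above and less than 85 mm above its top ((horizontal distance between the grasp point and cover_good_1_top below 0.03 m and z of the grasp point in the frame of cover_good_1_top between 0 and 0.085 m) or (horizontal distance between the grasp point and cover_good_2_top below 0.03 m and z of the grasp point in the frame of cover_good_2_top between 0 and 0.085 m) or (horizontal distance between the grasp point and cover_good_3_top below 0.03 m and z of the grasp point in the frame of cover_good_3_top between 0 and 0.085 m)).
It fails at once if a cover or the cup or the tape roll is moved more than 10 mm (distance of any of cover_turned, cover_good_1, cover_good_2, cover_good_3, cup, roll from where it was at the start of the episode above 0.01 m).
It also fails if it takes over 38 s, if anything falls off the work surface, if the arm or the gripper's body presses on something with over 40 N, if the wrist force passes 120 N, or if a joint passes its speed limit or range.

## Robot

A 6-joint arm with a two-finger parallel gripper is mounted at the origin on a cart in front of the work surface, level with it; the furniture and walls round the work are solid. World frame = base frame: x ahead of the robot, y to its left, z up, the work surface at z = 0. Lengths are in m, angles in rad, forces in N, time in s.
With the tool pointing down it reaches from about 0.25 to 0.775 m from the base axis. Payload 4 kg.
Tool frame: the origin (TCP) lies between the finger pads, 19 mm behind the fingertips; this is the grasp point; z points along the fingers, y is the line along which they close (so a half turn about z gives the same grasp; the last joint's range is limited). The gripper opens to 85 mm and grips with 20 to 120 N. Pads are 22 mm wide; open, the fingers measure 114 mm over their backs; the gripper's body (76 mm by 85 mm) begins 54 mm behind the grasp point. The pads swing forward as they close: fully open they stand 13 mm farther back than shut.
Start: joints at [1.183, 0.087, 1.371, -0, 1.684, -0.103], TCP at [0.155, 0.528, 0.25] pointing down, gripper open.
Joint ranges: [-3.1, 3.1], [-0.76, 2.03], [0.27, 2.55], [-1.08, 4.22], [0.17, 2.65], [-2.57, 2.57]. Speed limits (rad/s): [2.79, 2.79, 3.14, 3.14, 3.14, 3.14].

## Interface

Orientations are given as a 3x3 rotation matrix whose columns are the frame's x, y, z axes.
In Python, from plant import r, optics, models gives the robot as it stands.
- The arm moves only by the tool apply_moves, never from a script. Its argument "plan" is a list of rows, each a list of 6 numbers: the shift along the tool's x, y, z in mm, then the turn, a rotation vector about the tool's x, y, z in rad. In form: [[x, y, z, ax, ay, az], ...]. A call has 1 to 8 rows; each row shifts and turns the commanded pose from where the row before left it, along the tool's axes as they then stand; what a row does not reach is not made up. A row lasts 1/10 s, in which the tool goes at most 50 mm and 8.59 degrees, less where a joint would pass 70% of its speed; a pose out of reach is approached as far as the arm can. A call is refused whole if a number of a shift passes 50 or a number of a turn 0.15, either way. A call with a gripper value outside its range is refused whole. "hand" is the closure in counts, from 0 (fully open) to 255 (shut), set as the call begins (left out, the last holds). The fingers move at their own pace and stop on an object; "newtons" is the grip in N (left out, the last holds). Time passes only in rows, so rows that do not move let the fingers close. It gives the time, the measured TCP pose, the force, the opening and the grip force at its end, in the units of the state.
- r.get_obs(): the state, without advancing time (a new reading comes with each control period).
- optics.grab_frame(name): name is "scene" or "top"; returns the picture (420x560x3 uint8, red, green, blue); there is no depth.
- optics.get_calibration(name): a dict with "fx", "fy", "cx", "cy" (pixels), "eye" and "rotation" of the camera in the world. Camera axes: x right, y down, z forward; pixel columns grow to the right and rows downward; lengths in m; the calibration is good to about 2 mm. A picture is of the moment at which its call begins. get_calibration takes no time and is no camera call.
- r.job_done(): hands the job in; it is judged then, once.
Trained networks look in the newest picture that a camera, given by its name, has taken for a name from the list of things; names that differ only in an ending like _2 or _b are one class to them, and where a whole thing is asked for, a point or a joint stands for the part that bears it (a point fixed in the world has none). Each returns a list of dicts, best first, with "score" (0 to 1); they miss things now and then, are a little off and sometimes report something else, mostly with a low value. They report only what shows in the picture. A call takes as long as a camera call. They do not tell look-alikes from the thing itself.
- models.spot_in(camera, name): "centre" ([x, y, z] in m, in the coordinates of the camera as it stood for that picture, good to about 4 mm: the middle of the surface that is visible of it).
- models.regions_of(camera, name): "mask" (420x560 bool, what is visible of it).
- models.spot_point(camera, name): "centre" ([x, y, z] in m, in the coordinates of the camera as it stood for that picture, good to about 4 mm: a listed point, or the origin of a listed thing).
The state is a dict: "clock": time; "joints": joint angles; "dq": joint speeds; "joint_torque": joint torques, N m; "ee_pos": TCP position; "orientation": TCP orientation; "contact_force": force on the tool from outside, world axes, zero at the start; "moment": the same for the moment, N m; "finger_gap": finger opening in m; "finger_force": force on a finger pad.
Only numpy, scipy, OpenCV 4.12 (cv2) and the standard library are available. Lean on these libraries where they do the work, as an engineer would, in place of code of your own. Each camera call takes 0.05 s, during which the arm holds its last target. There are 200 camera calls.

## Working session

There is one attempt and no reset: what is moved stays moved. The work goes in short steps, Python scripts to look and compute and a tool call to move; the robot and the scene stay as the last step left them, time stands still between calls to the robot, and variables do not carry over. Pictures are saved under pics/ and viewed, at most 10 in all, crops included, and the job is handed in when it is done.

Besides the shell and the picture viewer there is one more tool, called after "Call:" in YAML: its name, and indented under it one key for each argument. apply_moves: Moves the arm, as the interface text tells. Its arguments: {"type":"object","properties":{"plan":{"type":"array","items":{"type":"array","items":{"type":"number"}}},"hand":{"type":"number"},"newtons":{"type":"number"}},"required":["plan"]}

```bash
mkdir -p pics
cat > h.py <<'E'
from plant import r, optics, models
import numpy as np, cv2
def world(cam,c):
    k=optics.get_calibration(cam); return np.array(k['eye'])+np.array(k['rotation'])@np.array(c)
def pix(cam,p):
    k=optics.get_calibration(cam); c=np.array(k['rotation']).T@(np.array(p)-np.array(k['eye']))
    return [round(k['cx']+k['fx']*c[0]/c[2]),round(k['cy']+k['fy']*c[1]/c[2])]
def ray(cam,uv,z):
    k=optics.get_calibration(cam); d=np.array(k['rotation'])@np.array([(uv[0]-k['cx'])/k['fx'],(uv[1]-k['cy'])/k['fy'],1])
    e=np.array(k['eye']); return e+d*(z-e[2])/d[2]
E
python3 - <<'E'
from h import *
o=r.get_obs(); print(o['clock'],o['ee_pos'],np.round(o['orientation'],3).tolist(),o['finger_gap'])
ims=[]
for c in ['scene','top']:
    im=optics.grab_frame(c); cv2.imwrite(f'pics/{c}0.png',im[:,:,::-1])
    for n in ['cover_turned_top','cover_good_1_top','call_button_top','cup','roll','board']:
        for d in models.spot_point(c,n)[:6]:
            w=world(c,d['centre']); print(c,n,round(d['score'],2),np.round(w,3),pix(c,w))
E
```

```text
0.0 [0.15436366 0.5274069  0.24879225] [[-0.96, 0.281, -0.001], [0.281, 0.96, -0.002], [0.0, -0.002, -1.0]] 0.08507982334344187
scene cover_turned_top 0.96 [0.481 0.311 0.043] [230, 196]
scene cover_turned_top 0.58 [0.444 0.433 0.031] [193, 178]
scene cover_good_1_top 0.81 [0.479 0.142 0.049] [270, 238]
scene call_button_top 0.64 [ 0.563 -0.085  0.067] [367, 283]
scene call_button_top 0.61 [0.477 0.226 0.044] [248, 217]
scene cup 0.79 [ 0.701 -0.107  0.002] [413, 271]
scene cup 0.31 [0.473 0.223 0.044] [247, 219]
scene roll 0.65 [ 0.69   0.033 -0.006] [366, 237]
scene board 0.7 [0.484 0.185 0.001] [261, 237]
top cover_turned_top 0.91 [0.44  0.44  0.033] [153, 244]
top cover_turned_top 0.6 [0.48  0.313 0.044] [209, 232]
top cover_good_1_top 0.61 [0.474 0.144 0.042] [282, 242]
top call_button_top 0.55 [ 0.554 -0.082  0.065] [384, 215]
top cup 0.96 [ 0.701 -0.104 -0.001] [390, 163]
top roll 0.79 [0.686 0.039 0.   ] [332, 164]
top board 0.84 [ 0.485  0.182 -0.002] [266, 238]
```

View pics/scene0.png

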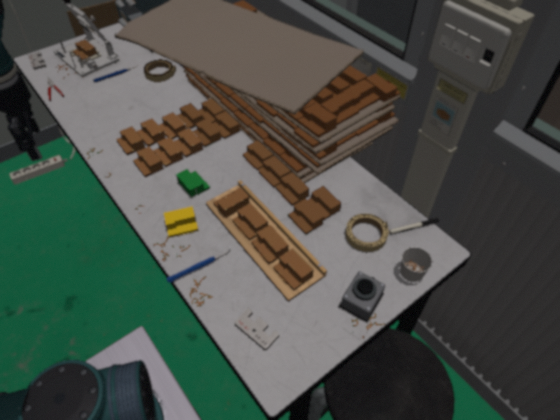

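View pics/top0.png

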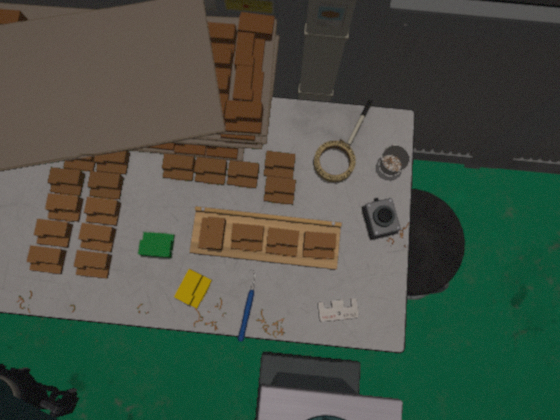

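The scene and top pictures show the board with four brown covers. In the top view they are at (211,233), (247,237), (282,241) and (319,245). The button is at (384,215), the cup at (390,163) and the roll at (334,160). Candidates for the wrong cover are the brown one at (211,233), the green one at (156,244) and the yellow one at (193,289). The cover at (211,233) fits: it is brown, on the board, and its length runs away from the robot. I'll confirm it in a crop.

Run:
```python
from h import *
a=cv2.imread('pics/top0.png'); 
cv2.imwrite('pics/crop.png',cv2.resize(a[190:280,180:420],None,fx=3.3,fy=3.3,interpolation=cv2.INTER_CUBIC))
for c in ['scene','top']:
    optics.grab_frame(c)
    for n in ['call_button_top','cover_turned','call_box']:
        for d in models.regions_of(c,n)[:3]:
            ys,xs=np.nonzero(d['mask']); print(c,n,round(d['score'],2),[xs.mean().round(1),ys.mean().round(1)],len(xs),xs.min(),xs.max(),ys.min(),ys.max())
for c,uv in [('top',(384,215)),('scene',(367,287))]: print(ray(c,uv,.065))
print(ray('top',(211,233),.044))
```

```text
scene call_button_top 0.63 [np.float64(364.4), np.float64(286.7)] 207 357 372 279 294
scene cover_turned 0.72 [np.float64(190.9), np.float64(182.1)] 555 175 207 169 196
scene cover_turned 0.61 [np.float64(231.1), np.float64(202.5)] 610 213 248 188 217
scene cover_turned 0.29 [np.float64(414.6), np.float64(263.3)] 845 400 431 247 280
scene call_box 0.96 [np.float64(361.9), np.float64(296.5)] 1399 339 384 273 321
top call_button_top 0.74 [np.float64(383.5), np.float64(214.4)] 162 377 390 207 221
top cover_turned 0.79 [np.float64(155.9), np.float64(244.5)] 819 137 173 232 257
top cover_turned 0.73 [np.float64(211.3), np.float64(232.7)] 831 197 225 215 249
top call_box 0.82 [np.float64(380.2), np.float64(217.6)] 1219 361 399 197 239
[ 0.55457461 -0.08244457  0.065     ]
[ 0.55595946 -0.09175494  0.065     ]
[0.47774685 0.30791332 0.044     ]
```

View pics/crop.png

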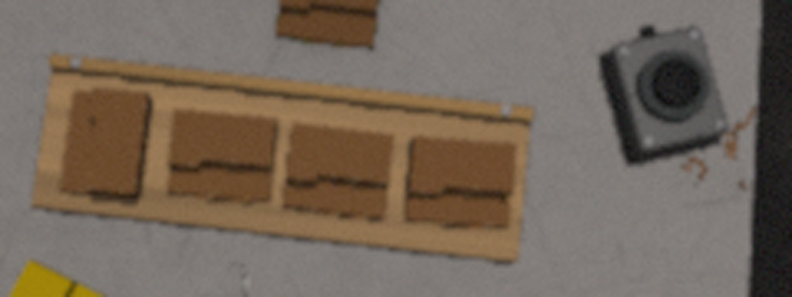

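The crop confirms it: the leftmost cover, at crop (105,143), has its long side running away from the robot. The other three have their low steps facing the robot. Target: about (0.479, 0.310, 0.044). Button: about (0.555, -0.084, 0.065). I'll shut the fingers and move high towards the button.

Call:
apply_moves:
  plan:
    - [-37,-31,0,0,0,0]
    - [-37,-31,0,0,0,0]
    - [-37,-31,0,0,0,0]
    - [-37,-31,0,0,0,0]
    - [-37,-31,0,0,0,0]
    - [-37,-31,0,0,0,0]
    - [-37,-31,0,0,0,0]
    - [-37,-31,0,0,0,0]
  hand: 255

```text
clock: 1.9
ee_pos: [0.3696, 0.205, 0.2504]
orientation: [[-0.96, 0.281, 0.001], [0.281, 0.96, 0.001], [-0.001, 0.001, -1.0]]
contact_force: [1.6, 1.0, -0.3]
finger_gap: -0.0
finger_force: 0.0
```

Call:
apply_moves:
  plan:
    - [-37,-31,0,0,0,0]
    - [-37,-31,0,0,0,0]
    - [-37,-31,0,0,0,0]
    - [-37,-31,0,0,0,0]
    - [-37,-31,0,0,0,0]
    - [-37,-31,0,0,0,0]
    - [0,0,0,0,0,0]
    - [0,0,0,0,0,0]

```text
clock: 2.7
ee_pos: [0.5298, -0.035, 0.2494]
orientation: [[-0.959, 0.283, -0.002], [0.283, 0.959, 0.001], [0.002, 0.0, -1.0]]
contact_force: [-0.1, 0.0, -0.5]
finger_gap: 0.0002
finger_force: 0.0
```

Call:
apply_moves:
  plan:
    - [-19,-20,0,0,0,0]
    - [-19,-20,0,0,0,0]
    - [0,0,40,0,0,0]
    - [0,0,40,0,0,0]
    - [0,0,40,0,0,0]
    - [0,0,15,0,0,0]
    - [0,0,0,0,0,0]
    - [0,0,0,0,0,0]

```text
clock: 3.5
ee_pos: [0.5559, -0.0827, 0.1171]
orientation: [[-0.96, 0.28, 0.003], [0.28, 0.96, -0.001], [-0.003, 0.0, -1.0]]
contact_force: [0.0, 0.3, -0.5]
finger_gap: 0.0002
finger_force: 0.0
```

Run:
```python
from h import *
ims=[]
for c,(u,v) in [('scene',(364,270)),('top',(384,215))]:
    a=optics.grab_frame(c)[:,:,::-1]; ims.append(cv2.resize(a[v-50:v+50,u-65:u+65],None,fx=3,fy=3,interpolation=cv2.INTER_CUBIC))
    e=r.get_obs()['ee_pos']; print(c,pix(c,e-[0,0,.019]))
cv2.imwrite('pics/b.png',np.hstack(ims))
```

```text
scene [367, 275]
top [388, 211]
```

View pics/b.png

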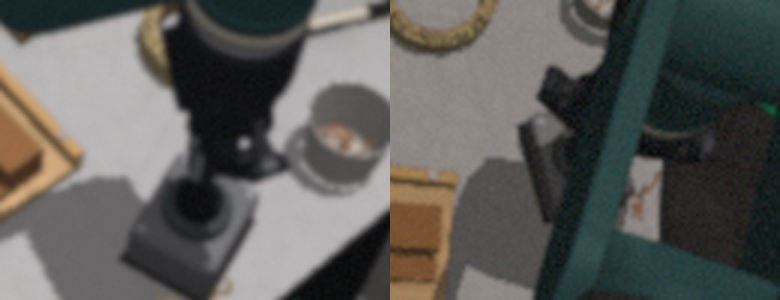

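The left half shows the fingertips right over the plunger, at crop (200,185). The top view is blocked by the arm. I'll lower onto the button.

Call:
apply_moves:
  plan:
    - [0,0,15,0,0,0]
    - [0,0,10,0,0,0]
    - [0,0,5,0,0,0]
    - [0,0,3,0,0,0]
    - [0,0,2,0,0,0]
    - [0,0,2,0,0,0]
    - [0,0,0,0,0,0]
    - [0,0,0,0,0,0]

```text
clock: 4.4
ee_pos: [0.5549, -0.0832, 0.0784]
orientation: [[-0.96, 0.281, -0.0], [0.281, 0.96, 0.0], [0.0, 0.0, -1.0]]
contact_force: [-3.8, 0.4, 5.0]
finger_gap: -0.0002
finger_force: 2.2
```

Call:
apply_moves:
  plan:
    - [0,0,1,0,0,0]
    - [0,0,1,0,0,0]
    - [0,0,0,0,0,0]
    - [0,0,0,0,0,0]
    - [0,0,0,0,0,0]

```text
clock: 4.9
ee_pos: [0.5551, -0.0833, 0.0777]
orientation: [[-0.96, 0.281, 0.001], [0.281, 0.96, -0.0], [-0.001, -0.0, -1.0]]
contact_force: [-6.1, 2.1, 9.4]
finger_gap: -0.0001
finger_force: 5.0
```

The button is bottomed: the force is 9 N, above the 5 N spring, and it stopped at about 6 mm of travel. I'll retreat up and move over high.

Call:
apply_moves:
  plan:
    - [0,0,-20,0,0,0]
    - [0,0,-50,0,0,0]
    - [0,0,-50,0,0,0]
    - [0,0,-50,0,0,0]
    - [0,0,0,0,0,0]

```text
clock: 5.4
ee_pos: [0.5592, -0.0843, 0.2558]
orientation: [[-0.96, 0.281, 0.019], [0.281, 0.96, -0.005], [-0.02, 0.001, -1.0]]
contact_force: [0.7, -0.1, 0.5]
finger_gap: -0.0002
finger_force: 0.0
```

Call:
apply_moves:
  plan:
    - [18,36,0,0,0,0]
    - [18,36,0,0,0,0]
    - [18,36,0,0,0,0]
    - [18,36,0,0,0,0]
    - [18,36,0,0,0,0]
    - [18,36,0,0,0,0]
    - [18,36,0,0,0,0]
    - [18,36,0,0,0,0]

```text
clock: 6.2
ee_pos: [0.4979, 0.2354, 0.2451]
orientation: [[-0.96, 0.281, 0.002], [0.281, 0.96, 0.001], [-0.001, 0.001, -1.0]]
contact_force: [1.2, 0.5, -0.1]
finger_gap: -0.0001
finger_force: 0.0
```

Call:
apply_moves:
  plan:
    - [18,36,0,0,0,0]
    - [18,33,0,0,0,0]
    - [0,0,0,0,0,0]
    - [0,0,0,0,0,0]
    - [0,0,0,0,0,0]

```text
clock: 6.7
ee_pos: [0.483, 0.3092, 0.2455]
orientation: [[-0.959, 0.282, 0.0], [0.282, 0.959, -0.0], [-0.0, -0.0, -1.0]]
contact_force: [0.8, -0.0, -0.4]
finger_gap: -0.0001
finger_force: 0.0
```

Call:
apply_moves:
  plan:
    - [4,0,35,0,0,0]
    - [0,0,35,0,0,0]
    - [0,0,35,0,0,0]
    - [0,0,20,0,0,0]
    - [0,0,15,0,0,0]
    - [0,0,10,0,0,0]
    - [0,0,0,0,0,0]
    - [0,0,0,0,0,0]

```text
clock: 7.5
ee_pos: [0.4795, 0.3111, 0.0971]
orientation: [[-0.96, 0.281, 0.002], [0.281, 0.96, 0.001], [-0.002, 0.001, -1.0]]
contact_force: [-0.4, 0.2, 0.4]
finger_gap: 0.0003
finger_force: 0.0
```

Run:
```python
from h import *
a=optics.grab_frame('scene')[:,:,::-1]; cv2.imwrite('pics/c.png',cv2.resize(a[140:300,140:340],None,fx=3,fy=3,interpolation=cv2.INTER_CUBIC))
e=r.get_obs()['ee_pos']; print(e,pix('scene',e-[0,0,.019]))
```

```text
[0.47969921 0.31138993 0.09763694] [228, 186]
```

View pics/c.png

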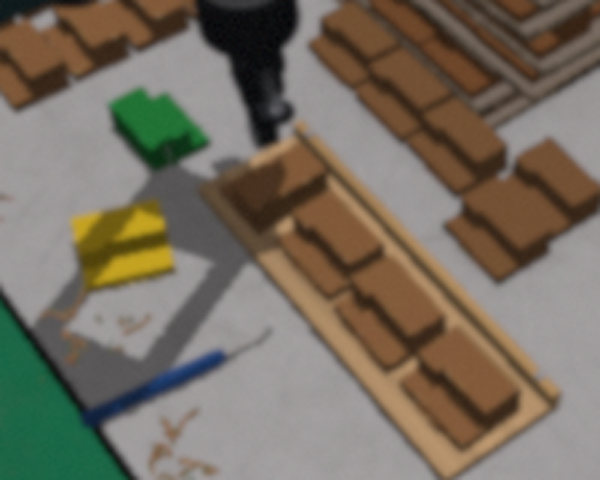

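Call:
apply_moves:
  plan:
    - [0,0,0,0,0,0]
    - [0,0,0,0,0,0]
    - [0,0,0,0,0,0]
    - [0,0,0,0,0,0]
    - [0,0,0,0,0,0]
    - [0,0,0,0,0,0]
    - [0,0,0,0,0,0]
    - [0,0,0,0,0,0]

```text
clock: 8.35
ee_pos: [0.4787, 0.3111, 0.096]
orientation: [[-0.96, 0.281, -0.0], [0.281, 0.96, 0.0], [0.0, 0.0, -1.0]]
contact_force: [0.6, 0.5, -0.1]
finger_gap: -0.0002
finger_force: 0.0
```

Call:
apply_moves:
  plan:
    - [0,0,0,0,0,0]
    - [0,0,0,0,0,0]
    - [0,0,0,0,0,0]
    - [0,0,0,0,0,0]
    - [0,0,0,0,0,0]
    - [0,0,0,0,0,0]
    - [0,0,0,0,0,0]
    - [0,0,0,0,0,0]

```text
clock: 9.15
ee_pos: [0.4787, 0.3111, 0.096]
orientation: [[-0.96, 0.281, 0.0], [0.281, 0.96, 0.0], [0.0, 0.0, -1.0]]
contact_force: [0.1, 0.2, 0.0]
finger_gap: 0.0003
finger_force: 0.0
```

Call:
apply_moves:
  plan:
    - [0,0,0,0,0,0]
    - [0,0,0,0,0,0]
    - [0,0,0,0,0,0]
    - [0,0,0,0,0,0]
    - [0,0,0,0,0,0]
    - [0,0,0,0,0,0]
    - [0,0,0,0,0,0]
    - [0,0,0,0,0,0]

```text
clock: 9.95
ee_pos: [0.4787, 0.3111, 0.096]
orientation: [[-0.96, 0.281, 0.0], [0.281, 0.96, 0.0], [-0.0, 0.0, -1.0]]
contact_force: [0.1, -1.1, 1.0]
finger_gap: 0.0002
finger_force: 0.0
```

The fingertips are at crop (265,140), hovering over the turned cover at (275,185) without touching it, and have stayed there over 2 s. I'll draw back straight up.

Call:
apply_moves:
  plan:
    - [0,0,-30,0,0,0]
    - [0,0,-40,0,0,0]
    - [0,0,-40,0,0,0]
    - [0,0,-40,0,0,0]
    - [0,0,-30,0,0,0]
    - [0,0,0,0,0,0]
    - [0,0,0,0,0,0]
    - [0,0,0,0,0,0]

```text
clock: 10.75
ee_pos: [0.4781, 0.3108, 0.2741]
orientation: [[-0.96, 0.281, -0.003], [0.281, 0.96, -0.001], [0.002, -0.002, -1.0]]
contact_force: [0.9, 0.1, -0.5]
finger_gap: 0.0001
finger_force: 0.0
```

Run:
```python
from h import *
o=r.get_obs(); print(o['clock'],o['ee_pos'],o['contact_force'])
print(r.job_done())
```

```text
10.75 [0.47811375 0.31075707 0.2741082 ] [ 0.93900407  0.08554568 -0.53153897]
the job is handed in; nothing more can be done
None
```

I pressed the button fully in, pointed at the leftmost (turned) cover for over 2 s without touching it, drew the hand back 18 cm, and handed the job in at 10.75 s; the hand-in returned no verdict.

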